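# Hold a port block in the corner of the bonding jig under the curing lamp

### The job

First set the curing lamp's dial to the two-dot mark. Then put the flanged port block flat on the glass plate of the bonding jig, long side along the side stop, and push it squarely into the corner until it bears on both the side stop and the end stop. Finish while still holding it pressed against both stops, as for the cure, and leave the other things on the bench alone.

Things in the scene. Friction and masses are not known exactly. Their poses are not given: they have to be found in the camera images.
- dial (a joint): lamp power dial on top of the white curing-lamp box: turned clockwise seen from above its value grows, in rad. It clicks into four rest positions: 0 = off (dash), 0.6 = one dot, 1.2 = two dots, 1.8 = three dots. Left between two it springs to one of them; 0.15 N m takes it over a click
- dial_grip (a point): the dial's grip: upright black bar 40 mm long, 12 mm thick and 22 mm high, on a round skirt of 44 mm diameter. The point is on the vertical turning axis, 10 mm below the top of the bar, 11 mm above the skirt's top and 18 mm above the box top. Its x axis lies along the bar and points to the end with the white pointer line; z up, so turning the dial clockwise lowers its yaw
- lamp: white curing-lamp box, 170 (x) x 125 (y) x 75 mm high, fixed; origin at the centre of its underside. The dial's axis is at (-22, 0) mm in its frame; around it on the box top a white dash (off) and groups of one, two and three white dots lie 34 to 46 mm from that axis, at yaw +0.9, +0.3, -0.3 and -0.9 rad from the box's x axis
- lamp_head (a point): tip of the lamp head, a fixed aluminium cylinder 23 mm thick and 55 mm long that slopes up from here towards the lamp box; it hangs over the jig's edge on the lamp's side, about 100 mm above the bench and about 140 mm from the plane of the side stop. A dark gooseneck 13 mm thick, up to 156 mm high, carries it from the lamp box (x = 68, y = -45 mm of the box). Keep clear of both
- block_center (a point): the port block, off-white plastic, loose, about 165 g, flat on the bench at the start. It has a flange 84 (x) x 58 (y) mm, 12 mm thick, and centred on it a body 64 (x) x 36 (y) mm rising to 38 mm above the underside, two port holes on top. The point is its centre, 19 mm above the underside; x along its long side, z up. Either way round is right. It slides easily on glass and stops
- jig: bonding jig, fixed to the bench: aluminium base plate 200 (x) x 170 (y) x 14 mm thick; origin at the centre of its underside. On it lies a fixed glass plate 130 x 105 x 4 mm, its top 18 mm above the bench, filling the corner between the two stops
- jig_corner (a point): point on the top of the glass plate where the working faces of the two stops would meet; axes are the jig's: x points to the end stop's side (away from the robot), y away from the side stop, z up. The free glass lies 130 mm towards -x and 105 mm towards +y from here. Pushed fully home, the block's centre is at (-42, +29, +19) mm in this frame, its long side along x
- side_stop: side stop, a steel bar 104 mm long along x, 14 mm wide and 10 mm high above the glass; its working face lies in the plane y = 0 of jig_corner and faces +y. It runs from x = -8 to -112 mm of jig_corner. Origin on the working face, half-way along, 4 mm below the glass top. Rigid
- end_stop: end stop, a steel bar 76 mm long along y, 14 mm wide and 10 mm high above the glass; its working face lies in the plane x = 0 of jig_corner and faces -x. It runs from y = 8 to 84 mm of jig_corner. Origin on the working face, half-way along, 4 mm below the glass top. Rigid
- round_cell: round flow-cell body of the same off-white plastic as the port block: flange 54 mm across and 10 mm thick, neck 36 mm across, 34 mm high, one hole on top; origin at the centre of its underside (a bystander, leave it alone)
- jar: small capped glass jar, 44 mm across, 50 mm high, origin at the centre of its underside (a bystander, leave it alone)
- flask: conical glass flask, 85 mm across the foot, 130 mm high, origin at the centre of its underside (a bystander, leave it alone)
- tip_box: pipette tip box, grey with a clear lid, 85 x 122 x 70 mm high, origin at the centre of its underside (a bystander, leave it alone)
- petri: clear petri dish, 93 mm across, 15 mm high, origin at the centre of its underside (a bystander, leave it alone)
- driver: black-handled screwdriver, 150 mm long, 26 mm thick, lying along its x axis, origin under its middle (a bystander, leave it alone)
- washer: white plastic wash bottle with a blue cap and bent spout, 68 mm across, 195 mm high, origin at the centre of its underside (a bystander, leave it alone)
- block: the port block as a whole (see block_center); origin at the centre of its underside, same axes
Things that resemble listed ones, but are neither listed nor needed, are in the scene too. Leave any blue, orange or purple look-alike of the block alone.

How it is judged:
On the way, in this order (a step that is already met when the one before it is completed fails the run):
1. the dial rests at the two-dot mark, the block not yet on the jig (value of joint dial between 1.05 and 1.35 rad and horizontal distance between block_center and jig_corner above 0.13 m), for 0.3 s.
2. the port block lies flat on the glass plate (z of block_center in the frame of jig_corner between 0.016 and 0.022 m and x of block_center in the frame of jig_corner between -0.105 and -0.025 m and y of block_center in the frame of jig_corner between 0.012 and 0.092 m), for 0.1 s.
At the end, for the whole second after the job is handed in: Dial at two dots (1.2 rad, within 0.15). The robot holds the block flat on the glass (height within 2.5 mm, tilt under 0.03 rad), square within 0.025 rad, within 3 mm of fully home on each axis, still, pressed with over 1.5 N on each of the two stops through the last second (value of joint dial between 1.05 and 1.35 rad and x of block_center in the frame of jig_corner between -0.045 and -0.039 m and y of block_center in the frame of jig_corner between 0.026 and 0.032 m and z of block_center in the frame of jig_corner between 0.0165 and 0.0215 m and angle between the x axis of block_center and the x axis of jig_corner, either way round below 0.025 rad and angle between block_center's own z axis and vertical below 0.03 rad and contact force between block and side_stop above 1.5 N and contact force between block and end_stop above 1.5 N and contact force between the fingers and block above 1 N and linear speed of block below 0.01 m/s); the arm keeps its last pose, push and grip.
It fails at once if one of the other loose things on the bench is moved by more than 20 mm (distance of any of round_cell, jar, flask, tip_box, petri, driver, washer from where it was at the start of the episode above 0.02 m).
It also fails if it takes over 54 s, if anything falls off the work surface, if the arm or the gripper's body presses on something with over 40 N, if the wrist force passes 120 N, or if a joint passes its speed limit or range.

### The arm

A 7-joint arm with a two-finger parallel gripper is mounted at the origin on the work surface. World frame = base frame: x ahead of the robot, y to its left, z up, the work surface at z = 0. Lengths are in m, angles in rad, forces in N, time in s.
With the tool pointing down it reaches from about 0.425 to 0.925 m from the base axis. Payload 6.8 kg.
Tool frame: the origin (TCP) lies midway between the tips of the shut fingers; the grasp point (between the pads) lies 19 mm behind it; z points along the fingers, y is the direction in which the jaws open and shut (so a half turn about z gives the same grasp; the last joint's range is limited). The gripper opens to 85 mm and grips with 20 to 120 N. Pads are 22 mm wide; open, the fingers measure 114 mm over their backs; the gripper's body (76 mm by 85 mm) begins 54 mm behind the grasp point. The pads swing forward as they close: fully open they stand 13 mm farther back than shut.
Start: joints at [-1.216, 0.477, 0.022, 1.555, -0.011, 1.109, -0.083], TCP at [0.301, 0.604, 0.231] pointing down, gripper open.
Joint ranges: [-2.96, 2.96], [-0.34, 2.1], [-1.41, 1.46], [0.24, 2.44], [-1.37, 4.51], [0.17, 1.92], [-2.96, 2.96]. Speed limits (rad/s): [2.39, 2.39, 3.14, 3.14, 3.14, 3.14, 3.14].

### API

Orientations are given as a unit quaternion [w, x, y, z].
In Python, from station import readout, eyes, ticket gives the robot as it stands. The module is installed in compiled form; this text tells all that it offers.
- The arm moves only by the shell command python3 -m crank 'ROWS' [FORCE]. ROWS is JSON, a list of rows, each an object of numbers: "jaw": the opening in per cent of the stroke, from 0 (shut) to 100 (fully open); "x", "y", "z": the shift along the tool's x, y, z in mm; "ax", "ay", "az": the turn, a rotation vector about the tool's x, y, z in degrees. In form: [{"jaw": .., "x": .., "y": .., "z": .., "ax": .., "ay": .., "az": ..}, ...]. A call has 1 to 12 rows; each row shifts and turns the commanded pose from where the row before left it, along the tool's axes as they then stand; what a row does not reach is not made up. A row lasts 1/8 s, in which the tool goes at most 62.5 mm and 10.7 degrees, less where a joint would pass 70% of its speed; a pose out of reach is approached as far as the arm can. A call with a gripper value outside its range is refused whole. The fingers move at their own pace and stop on an object; FORCE is the grip in N (left out, the last holds). Time passes only in rows, so rows that do not move let the fingers close. It gives the time, the measured TCP pose, the force and the opening at its end, in the units of the state.
- readout.get_obs(): the state, without advancing time (a new reading comes with each control period).
- eyes.read_camera(name): name is "scene" or "side" or "wrist"; returns (picture, depth): 480x640x3 uint8, red, green, blue; 480x640 float32, m along the optical axis (not along the pixel's ray), 0 where there is no reading.
- eyes.calibration(name): a dict with "fx", "fy", "cx", "cy" (pixels), "R" (3x3) and "t" (3): a world point X has camera coordinates R X + t. Camera axes: x right, y down, z forward; pixel columns grow to the right and rows downward; lengths in m; the calibration is good to about 2 mm. A picture is of the moment at which its call begins: read the wrist's pose just before it. calibration takes no time and is no camera call; for the wrist camera it gives the pose at the moment of the call.
- ticket.hand_in(): hands the job in, once; it reports no verdict.
The state is a dict: "t": time; "q": joint angles; "joint_vel": joint speeds; "joint_torque": joint torques, N m; "eef_pos": TCP position; "tool_rot": TCP orientation; "contact_force": force on the tool from outside, world axes, zero at the start; "torque": the same for the moment, N m; "gripper_width": opening from 0.0 (shut) to 1.0 (fully open).
Only numpy, scipy, OpenCV 4.12 (cv2) and the standard library are available. Lean on these libraries where they do the work, as an engineer would, in place of code of your own. Each camera call takes 0.05 s, during which the arm holds its last target. There are 200 camera calls.

## Working session

There is one attempt and no reset: what is moved stays moved. The work goes in short steps, Python scripts to look and compute and a shell command to move; the robot and the scene stay as the last step left them, time stands still between calls to the robot, and variables do not carry over. Pictures are saved under pics/ and viewed, about 8 in all and at most 12, crops included, and the job is handed in when it is done.

```bash
mkdir -p pics
cat > h.py <<'E'
import numpy as np, cv2
from station import readout, eyes
def snap(n):
    c=eyes.calibration(n); p,d=eyes.read_camera(n); return p,d,c
def cloud(d,c):
    v,u=np.mgrid[0:480,0:640]
    P=np.stack([(u-c['cx'])/c['fx']*d,(v-c['cy'])/c['fy']*d,d],-1)
    return (P-np.array(c['t']))@np.array(c['R'])
def ray(u,v,z,c):
    R=np.array(c['R']);t=np.array(c['t']);o=-R.T@t
    r=R.T@np.array([(u-c['cx'])/c['fx'],(v-c['cy'])/c['fy'],1]); return o+r*(z-o[2])/r[2]
E
python3 - <<'E'
from h import *
o=readout.get_obs(); print(o)
for n in('scene','side','wrist'):
    p,d,c=snap(n); cv2.imwrite(f'pics/{n}0.png',p[...,::-1]); np.savez(f'{n}0.npz',p=p,d=d,**c)
    R=np.array(c['R']);print(n,-R.T@np.array(c['t']),R[2],c['fx'],(d==0).mean())
E
```

```text
{'t': 0.0, 'q': array([-1.21611692,  0.47777663,  0.02237296,  1.5564842 , -0.01149695,
        1.109288  , -0.08310841]), 'joint_vel': array([ 0.00042326, -0.00011116,  0.00084761,  0.00161866,  0.00027712,
        0.00107094, -0.00170346]), 'joint_torque': array([-3.87600539e-04, -5.96449077e+01,  1.60789825e+00, -2.81181407e+01,
        1.24704026e-02,  9.47870139e-03, -1.08855065e-05]), 'eef_pos': array([0.30110898, 0.6034427 , 0.23032827]), 'tool_rot': array([-1.34117701e-04,  2.29337764e-01,  9.73346472e-01, -9.03881677e-04]), 'contact_force': array([-0.34665414,  0.66518421,  0.45511674]), 'torque': array([ 0.01382875,  0.04237474, -0.0388943 ]), 'gripper_width': 0.9987910531829332}
scene [1.31981096 0.10311452 0.93413505] [-0.67613203 -0.11409111 -0.72789333] 499.4879219446698 0.00416015625
side [ 0.24480826 -0.84513821  0.9290291 ] [ 0.23585003  0.67139443 -0.70256977] 513.45949311624 0.0038444010416666665
wrist [0.23459095 0.63739537 0.37369304] [ 0.25923239 -0.13117885 -0.95686503] 367.54346098073904 0.003935546875
```

View pics/scene0.png

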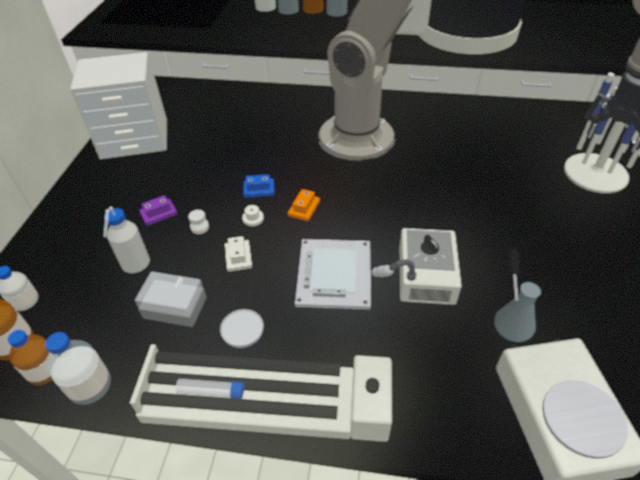

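View pics/side0.png

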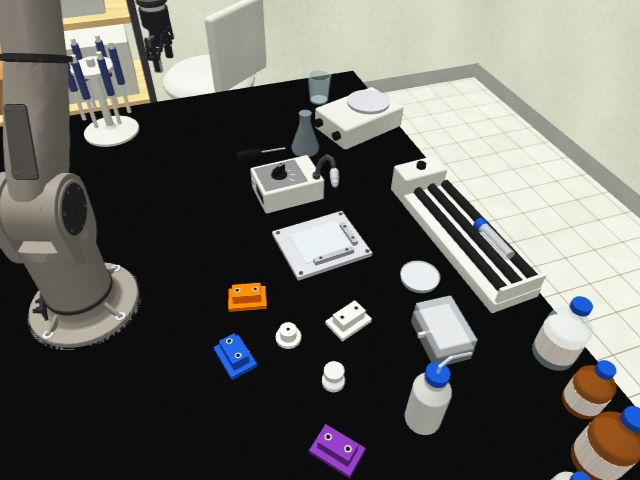

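The scene view shows the block at (237,252), the jig at (335,273) with its side stop on the left and end stop at the bottom, and the lamp dial at (430,243). The side view shows the block at (348,320), the jig at (322,243) and the dial at (281,172). Next I'll measure their poses.

Run:
```python
from h import *
def rect(P): 
    r=cv2.minAreaRect((P[:,:2]*1000).astype(np.float32)); return [np.round(x,1) for x in r]
for n,blk,jig,lamp in (('scene',(215,225,265,280),(285,228,380,315),(390,218,470,310)),('side',(318,292,380,348),(265,205,380,285),(245,145,335,215))):
    f=np.load(n+'0.npz'); p=f['p'].astype(int); W=cloud(f['d'],f)
    mn=p.min(-1); sat=p.max(-1)-mn
    def sub(b): u0,v0,u1,v1=b; return W[v0:v1,u0:u1].reshape(-1,3),mn[v0:v1,u0:u1].ravel(),sat[v0:v1,u0:u1].ravel()
    X,m,s=sub(blk); print(n,'blk z>',np.percentile(X[m>120][:,2],[5,50,95]))
    for lo,hi in((.005,.02),(.032,.045),(.005,.045)):
        k=(X[:,2]>lo)&(X[:,2]<hi)&(m>90); print(' blk',lo,k.sum(),rect(X[k]))
    X,m,s=sub(jig)
    for lo,hi in((.008,.0155),(.0155,.022),(.024,.034)):
        k=(X[:,2]>lo)&(X[:,2]<hi); print(' jig',lo,k.sum(),rect(X[k]),np.median(X[k][:,2]))
    X,m,s=sub(lamp)
    k=(X[:,2]>.069)&(X[:,2]<.079); print(' lamptop',k.sum(),rect(X[k]))
    k=(X[:,2]>.094)&(X[:,2]<.110)&(m<70); print(' bar',k.sum(),rect(X[k]),X[k].mean(0))
    for nm,b in(('L',lamp),('J',jig),('B',blk)):
        u0,v0,u1,v1=b; c=cv2.resize(f['p'][v0:v1,u0:u1,::-1],None,fx=4,fy=4,interpolation=cv2.INTER_CUBIC); cv2.imwrite(f'pics/{n}_{nm}.png',c)
a=[cv2.imread(f'pics/{x}.png') for x in('scene_L','scene_J','side_L','side_J')]
a=[cv2.resize(x,(400,int(x.shape[0]*400/x.shape[1]))) for x in a]
a=[cv2.copyMakeBorder(x[:300],0,max(0,300-x.shape[0]),0,0,0) for x in a]
cv2.imwrite('pics/m.png',np.vstack([np.hstack(a[:2]),np.hstack(a[2:])]))
```

```text
scene blk z> [0.00114621 0.01554786 0.04003997]
 blk 0.005 336 [array([ 544.8, -240.6]), array([88.6, 57.9]), np.float64(19.5)]
 blk 0.032 309 [array([ 545.3, -240.2]), array([68.5, 36.1]), np.float64(18.8)]
 blk 0.005 702 [array([ 544.8, -240.6]), array([88.6, 57.9]), np.float64(19.5)]
 jig 0.008 2160 [array([567.3,   1.9]), array([204.8, 170. ]), np.float64(4.9)] 0.013518847192197668
 jig 0.0155 2109 [array([570.1,   2.5]), array([199.2, 168.3]), np.float64(4.7)] 0.01761858488403726
 jig 0.024 406 [array([586.5, -15.8]), array([128.9, 105.1]), np.float64(1.6)] 0.02788515953784243
 lamptop 2683 [array([546. , 219.9]), array([173.1, 125. ]), np.float64(2.6)]
 bar 56 [array([526.8, 217. ]), array([36.7,  8. ]), np.float64(31.5)] [0.52594487 0.2152973  0.09980745]
side blk z> [0.00469366 0.0243789  0.03960848]
 blk 0.005 403 [array([ 543.3, -242. ]), array([87.5, 58.4]), np.float64(17.3)]
 blk 0.032 431 [array([ 542.2, -241.1]), array([66.7, 38.4]), np.float64(19.1)]
 blk 0.005 948 [array([ 543.3, -242. ]), array([87.5, 58.4]), np.float64(17.3)]
 jig 0.008 1975 [array([563. ,  39.5]), array([201.8, 250.5]), np.float64(4.6)] 0.013349423491006727
 jig 0.0155 1649 [array([561.3,  41.4]), array([197.8, 250.4]), np.float64(5.5)] 0.017666409143600983
 jig 0.024 377 [array([565. ,  52.3]), array([140.9, 252.2]), np.float64(15.6)] 0.027573577685182038
 lamptop 1603 [array([543., 217.]), array([169.5, 130. ]), np.float64(3.5)]
 bar 68 [array([585.1, 170.1]), array([ 58.5, 171. ]), np.float64(48.1)] [0.54556792 0.20024279 0.10099915]
```

View pics/m.png

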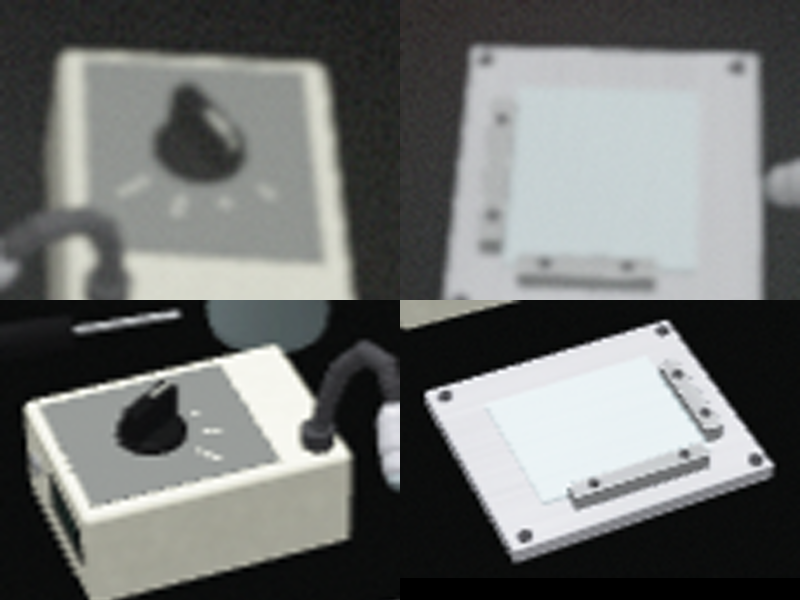

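The crops show the dial's bar with its white line towards the robot-left, and the marks from dash at crop (268,192) to three dots at (130,187). They don't show clearly which notch it sits in. I'll move above the dial and check with the wrist camera.

```bash
python3 -m crank '[{"jaw":60,"x":-41.2,"y":-27.3},{"jaw":60,"x":-41.2,"y":-27.3},{"jaw":60,"x":-41.2,"y":-27.3},{"jaw":60,"x":-41.2,"y":-27.3},{"jaw":60,"x":-41.2,"y":-27.3},{"jaw":60,"x":-41.2,"y":-27.3},{"jaw":60,"x":-41.2,"y":-27.3},{"jaw":60,"x":-41.2,"y":-27.3},{"jaw":60,"x":-41.2,"y":-27.3}]'; python3 -m crank '[{"az":-10},{"az":-10},{"az":-10},{"az":-10},{"az":-10},{"az":0}]'
cat > look.py <<'E'
from h import *
import sys
from scipy.spatial.transform import Rotation as Ro
o=readout.get_obs(); w,x,y,z=o['tool_rot']; M=Ro.from_quat([x,y,z,w]).as_matrix()
print('t',o['t'],'tcp',o['eef_pos'].round(4),'jawyaw',np.degrees(np.arctan2(M[1,1],M[0,1])).round(2),'q7',o['q'][6].round(2),'F',o['contact_force'].round(1),'g',o['gripper_width'].round(3)); print('toolz',M[:,2].round(4))
if len(sys.argv)>1:
    p,d,c=snap('wrist'); cv2.imwrite(f'pics/{sys.argv[1]}.png',p[...,::-1]); np.savez(sys.argv[1]+'.npz',p=p,d=d,**c)
E
python3 look.py w1
```

```text
schema error: expected keys jaw, x, y, z, ax, ay, az
schema error: expected keys jaw, x, y, z, ax, ay, az
Traceback (most recent call last):
  File "look.py", line 5, in <module>
    print('t',o['t'],'tcp',o['eef_pos'].round(4),'jawyaw',np.degrees(np.arctan2(M[1,1],M[0,1])).round(2),'q7',o['q'][6].round(2),'F',o['contact_force'].round(1),'g',o['gripper_width'].round(3)); print('toolz',M[:,2].round(4))
                                                                                                                                                                     ^^^^^^^^^^^^^^^^^^^^^^^^
AttributeError: 'float' object has no attribute 'round'
```

All keys are required.

```bash
sed -i "s/o\['gripper_width'\].round(3)/round(o['gripper_width'],3)/" look.py
python3 -m crank '[{"jaw":60,"x":-41.2,"y":-27.3,"z":0,"ax":0,"ay":0,"az":0},{"jaw":60,"x":-41.2,"y":-27.3,"z":0,"ax":0,"ay":0,"az":0},{"jaw":60,"x":-41.2,"y":-27.3,"z":0,"ax":0,"ay":0,"az":0},{"jaw":60,"x":-41.2,"y":-27.3,"z":0,"ax":0,"ay":0,"az":0},{"jaw":60,"x":-41.2,"y":-27.3,"z":0,"ax":0,"ay":0,"az":0},{"jaw":60,"x":-41.2,"y":-27.3,"z":0,"ax":0,"ay":0,"az":0},{"jaw":60,"x":-41.2,"y":-27.3,"z":0,"ax":0,"ay":0,"az":0},{"jaw":60,"x":-41.2,"y":-27.3,"z":0,"ax":0,"ay":0,"az":0},{"jaw":60,"x":-41.2,"y":-27.3,"z":0,"ax":0,"ay":0,"az":0}]'
python3 -m crank '[{"jaw":60,"x":0,"y":0,"z":0,"ax":0,"ay":0,"az":-10},{"jaw":60,"x":0,"y":0,"z":0,"ax":0,"ay":0,"az":-10},{"jaw":60,"x":0,"y":0,"z":0,"ax":0,"ay":0,"az":-10},{"jaw":60,"x":0,"y":0,"z":0,"ax":0,"ay":0,"az":-10},{"jaw":60,"x":0,"y":0,"z":0,"ax":0,"ay":0,"az":-10},{"jaw":60,"x":0,"y":0,"z":0,"ax":0,"ay":0,"az":0}]'
python3 look.py w1
```

```text
t: 1.27
eef_pos: [0.5239, 0.2171, 0.2312]
tool_rot: [-0.0, 0.229, 0.973, -0.0]
contact_force: [0.5, -0.2, 0.7]
gripper_width: 0.604
t: 2.02
eef_pos: [0.5233, 0.2184, 0.2311]
tool_rot: [-0.0, -0.203, 0.979, 0.0]
contact_force: [0.2, -0.0, 1.6]
gripper_width: 0.599
t 2.025 tcp [0.5233 0.2184 0.2311] jawyaw 113.38 q7 1.48 F [ 0.2 -0.   1.6] g 0.599
toolz [-5.e-04 -1.e-04 -1.e+00]
```

View pics/w1.png

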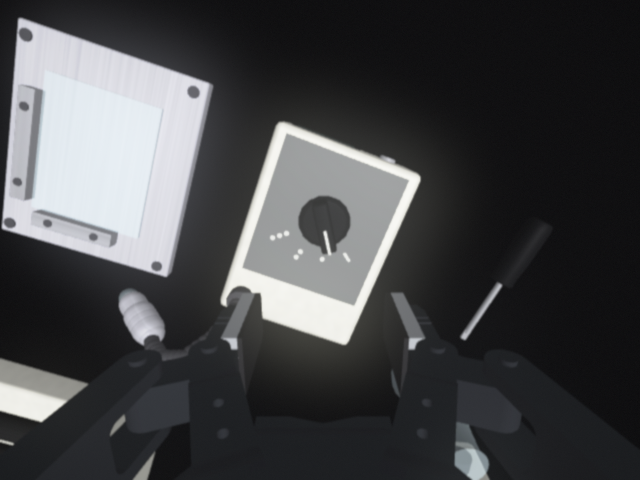

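The wrist view shows the pointer line (327,243) aimed at the single dot (322,258), so the dial is at 0.6. The two dots are at (298,254), and the jig is visible at upper left. Next I'll measure the dial and jig precisely from this view.

Run:
```python
from h import *
f=np.load('w1.npz'); p=f['p'].astype(int); W=cloud(f['d'],f); mn=p.min(-1)
def rays(mask,z): 
    v,u=np.nonzero(mask); return np.array([ray(a,b,z,f) for a,b in zip(u,v)])
box=lambda a,b,c,d:(lambda m:(m.__setitem__((slice(b,d),slice(a,c)),True),m)[1])(np.zeros((480,640),bool))
def pca(X):
    X=X[:,:2]; c=X.mean(0); w=np.linalg.svd(X-c,full_matrices=False)[2][0]; return (c*1000).round(1),np.degrees(np.arctan(w[1]/w[0])).round(2)
print('pointer',pca(rays((mn>120)&box(318,228,334,256),.103)))
D=np.hypot(*(W[...,:2]-[.5235,.2177]).transpose(2,0,1))<.03
k=D&(W[...,2]>.096)&(W[...,2]<.11); print('bar',k.sum(),cv2.minAreaRect((W[k][:,:2]*1e3).astype(np.float32)),W[k][:,2].mean())
k=D&(mn<75)&(W[...,2]<.092)&(W[...,2]>.079); print('skirt',cv2.minEnclosingCircle((W[k][:,:2]*1e3).astype(np.float32)))
for nm,b in(('3',(266,230,290,245)),('2',(292,247,304,262)),('1',(318,256,326,263)),('dash',(341,250,352,264))):
    m=(mn>160)&box(*b); print(nm,m.sum(),(rays(m,.075).mean(0)*1e3).round(1))
k=(W[...,2]>.069)&(W[...,2]<.08)&box(200,100,440,360)&(mn>90); print('lamp',cv2.minAreaRect((W[k][:,:2]*1e3).astype(np.float32)),np.median(W[k][:,2]))
J=box(0,0,220,285)
k=J&(W[...,2]>.008)&(W[...,2]<.022)&(mn>90); print('jig',cv2.minAreaRect((W[k][:,:2]*1e3).astype(np.float32)))
for nm,b in(('side',(5,75,45,205)),('end',(25,205,125,250))):
    k=box(*b)&(W[...,2]>.0245)&(W[...,2]<.034); print(nm,k.sum(),np.median(W[k][:,2]),cv2.minAreaRect((W[k][:,:2]*1e3).astype(np.float32)))
# glass by colour (bluish)
g=((p[...,2]-p[...,0])>8)&J&(mn>150); g=cv2.morphologyEx(g.astype(np.uint8),cv2.MORPH_OPEN,np.ones((3,3)))
c=max(cv2.findContours(g,0,2)[0],key=cv2.contourArea); X=np.array([ray(a,b,.018,f)[:2]*1e3 for a,b in c[:,0]],np.float32); print('glass',cv2.minAreaRect(X),cv2.boxPoints(cv2.minAreaRect(X)).round(1).tolist())
```

```text
pointer (array([534. , 226.3]), np.float64(23.1))
bar 809 ((522.5393676757812, 220.06842041015625), (40.680755615234375, 12.066871643066406), 35.15021896362305) 0.1033892850925865
skirt ((521.2794799804688, 219.59030151367188), 20.56101417541504)
3 136 [549.  190.2  75. ]
2 94 [558.3 211.1  75. ]
1 43 [554.2 231.9  75. ]
dash 70 [544.1 250.5  75. ]
lamp ((543.9395751953125, 221.1734161376953), (169.0538330078125, 125.27596282958984), 2.9670963287353516) 0.07610714068020227
jig ((566.8518676757812, 4.168190002441406), (200.15164184570312, 171.64793395996094), 5.156761646270752)
side 2156 0.02866335628778183 ((577.318603515625, -56.596641540527344), (104.240478515625, 16.29613494873047), 4.976490497589111)
end 1219 0.028701220526830364 ((639.0201416015625, 2.2528953552246094), (14.938528060913086, 76.41558837890625), 4.946136951446533)
glass ((565.8697509765625, 1.8599815368652344), (133.93606567382812, 107.83328247070312), 5.31588077545166) [[494.20001220703125, 49.29999923706055], [504.20001220703125, -58.0], [637.5, -45.599998474121094], [627.5999755859375, 61.70000076293945]]
```

The dial's centre is at (522,220) mm. The bar measures about yaw 30–35°, a bit off its notch, and the grip should align it. I'll align the jaws and descend.

```bash
python3 -m crank '[{"jaw":45,"x":0,"y":0,"z":0,"ax":0,"ay":0,"az":-10},{"jaw":45,"x":0,"y":2,"z":40,"ax":0,"ay":0,"az":-1},{"jaw":45,"x":0,"y":0,"z":45,"ax":0,"ay":0,"az":0},{"jaw":45,"x":0,"y":0,"z":35,"ax":0,"ay":0,"az":0},{"jaw":45,"x":0,"y":0,"z":22,"ax":0,"ay":0,"az":0},{"jaw":45,"x":0,"y":0,"z":0,"ax":0,"ay":0,"az":0},{"jaw":0,"x":0,"y":0,"z":0,"ax":0,"ay":0,"az":0},{"jaw":0,"x":0,"y":0,"z":0,"ax":0,"ay":0,"az":0},{"jaw":0,"x":0,"y":0,"z":0,"ax":0,"ay":0,"az":0},{"jaw":0,"x":0,"y":0,"z":0,"ax":0,"ay":0,"az":0},{"jaw":0,"x":0,"y":0,"z":0,"ax":0,"ay":0,"az":0}]' 40; python3 look.py
```

```text
t: 3.45
eef_pos: [0.5235, 0.2202, 0.0907]
tool_rot: [0.001, -0.296, 0.955, 0.0]
contact_force: [-0.2, -2.5, 6.6]
gripper_width: 0.126
t 3.45 tcp [0.5235 0.2202 0.0907] jawyaw 124.41 q7 1.65 F [-0.2 -2.5  6.6] g 0.126
toolz [ 2.4e-03  8.0e-04 -1.0e+00]
```

```bash
python3 -m crank '[{"jaw":0,"x":0,"y":0,"z":0,"ax":0,"ay":0,"az":7},{"jaw":0,"x":0,"y":0,"z":0,"ax":0,"ay":0,"az":7},{"jaw":0,"x":0,"y":0,"z":0,"ax":0,"ay":0,"az":7},{"jaw":0,"x":0,"y":0,"z":0,"ax":0,"ay":0,"az":7},{"jaw":0,"x":0,"y":0,"z":0,"ax":0,"ay":0,"az":7},{"jaw":0,"x":0,"y":0,"z":0,"ax":0,"ay":0,"az":7},{"jaw":0,"x":0,"y":0,"z":0,"ax":0,"ay":0,"az":7},{"jaw":0,"x":0,"y":0,"z":0,"ax":0,"ay":0,"az":0},{"jaw":0,"x":0,"y":0,"z":0,"ax":0,"ay":0,"az":0}]'; python3 look.py
python3 -m crank '[{"jaw":40,"x":0,"y":0,"z":0,"ax":0,"ay":0,"az":0},{"jaw":40,"x":0,"y":0,"z":0,"ax":0,"ay":0,"az":0},{"jaw":40,"x":0,"y":0,"z":0,"ax":0,"ay":0,"az":0},{"jaw":40,"x":0,"y":0,"z":-40,"ax":0,"ay":0,"az":0},{"jaw":40,"x":0,"y":0,"z":-60,"ax":0,"ay":0,"az":0},{"jaw":40,"x":0,"y":0,"z":-50,"ax":0,"ay":0,"az":0},{"jaw":40,"x":0,"y":0,"z":0,"ax":0,"ay":0,"az":0}]'; python3 look.py w2
python3 - <<'E'
from h import *
f=np.load('w2.npz'); W=cloud(f['d'],f)
D=np.hypot(*(W[...,:2]-[.522,.220]).transpose(2,0,1))<.03
k=D&(W[...,2]>.096)&(W[...,2]<.11); print('bar',k.sum(),cv2.minAreaRect((W[k][:,:2]*1e3).astype(np.float32)),W[k][:,2].mean())
E
```

```text
t: 4.58
eef_pos: [0.5238, 0.2192, 0.0907]
tool_rot: [0.001, 0.127, 0.992, 0.0]
contact_force: [0.8, -5.1, 8.1]
gripper_width: 0.127
t 4.575 tcp [0.5238 0.2192 0.0907] jawyaw 75.4 q7 0.93 F [ 0.8 -5.1  8.1] g 0.127
toolz [ 2.5e-03 -2.0e-04 -1.0e+00]
t: 5.45
eef_pos: [0.5246, 0.2215, 0.2437]
tool_rot: [0.003, 0.126, 0.992, 0.003]
contact_force: [-0.1, 0.2, 0.1]
gripper_width: 0.401
t 5.45 tcp [0.5246 0.2215 0.2437] jawyaw 75.49 q7 0.88 F [-0.1  0.2  0.1] g 0.401
toolz [ 0.0071  0.0046 -1.    ]
bar 745 ((522.6038818359375, 219.76942443847656), (11.368831634521484, 40.637908935546875), 75.1106948852539) 0.10346386973945193
```

View pics/w2.png

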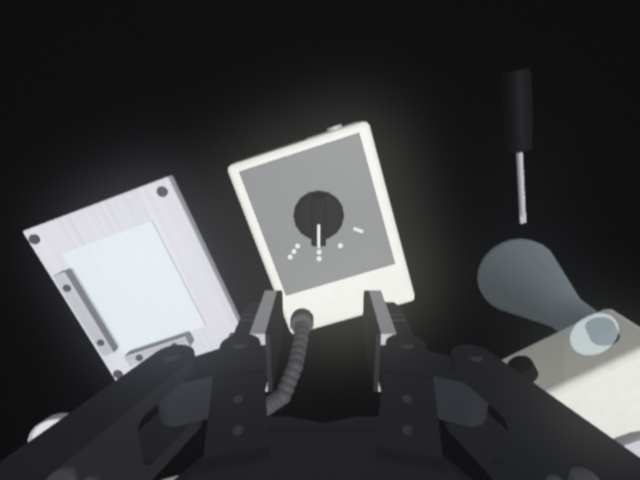

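The pointer (319,240) now lines up with the two dots (319,254), and the bar yaw is −14.9° against −14.2° for the notch, so the dial is set. Next I'll move to the block.

```bash
python3 -m crank '[{"jaw":80,"x":-14.8,"y":-49.2,"z":0,"ax":0,"ay":0,"az":0},{"jaw":80,"x":-14.8,"y":-49.2,"z":0,"ax":0,"ay":0,"az":0},{"jaw":80,"x":-14.8,"y":-49.2,"z":0,"ax":0,"ay":0,"az":0},{"jaw":80,"x":-14.8,"y":-49.2,"z":0,"ax":0,"ay":0,"az":0},{"jaw":80,"x":-14.8,"y":-49.2,"z":0,"ax":0,"ay":0,"az":0},{"jaw":80,"x":-14.8,"y":-49.2,"z":0,"ax":0,"ay":0,"az":0},{"jaw":80,"x":-14.8,"y":-49.2,"z":0,"ax":0,"ay":0,"az":0},{"jaw":80,"x":-14.8,"y":-49.2,"z":0,"ax":0,"ay":0,"az":0},{"jaw":80,"x":-14.8,"y":-49.2,"z":0,"ax":0,"ay":0,"az":0}]'
python3 -m crank '[{"jaw":80,"x":0,"y":0,"z":0,"ax":0,"ay":0,"az":-8.4},{"jaw":80,"x":0,"y":0,"z":0,"ax":0,"ay":0,"az":-8.4},{"jaw":80,"x":0,"y":0,"z":0,"ax":0,"ay":0,"az":-8.4},{"jaw":80,"x":0,"y":0,"z":0,"ax":0,"ay":0,"az":-8.4},{"jaw":80,"x":0,"y":0,"z":0,"ax":0,"ay":0,"az":0},{"jaw":80,"x":0,"y":0,"z":0,"ax":0,"ay":0,"az":0}]'
python3 look.py w3
python3 - <<'E'
from h import *
f=np.load('w3.npz'); W=cloud(f['d'],f); mn=f['p'].min(-1)
D=np.hypot(*(W[...,:2]-[.5435,-.241]).transpose(2,0,1))<.07
for lo,hi in((.005,.02),(.032,.045),(.005,.045)):
    k=D&(W[...,2]>lo)&(W[...,2]<hi)&(mn>80); print(k.sum(),cv2.minAreaRect((W[k][:,:2]*1e3).astype(np.float32)),np.median(W[k][:,2]))
E
```

```text
t: 6.62
eef_pos: [0.5394, -0.2427, 0.2374]
tool_rot: [-0.001, 0.126, 0.992, 0.0]
contact_force: [0.7, 1.5, 0.5]
gripper_width: 0.797
t: 7.38
eef_pos: [0.5398, -0.2416, 0.2383]
tool_rot: [-0.001, -0.164, 0.986, 0.0]
contact_force: [-0.5, 0.3, 0.4]
gripper_width: 0.797
t 7.375 tcp [ 0.5398 -0.2416  0.2383] jawyaw 108.92 q7 2.34 F [-0.5  0.3  0.4] g 0.797
toolz [-1.6e-03  5.0e-04 -1.0e+00]
2020 ((543.1417846679688, -239.40872192382812), (83.88262176513672, 58.03853988647461), 18.993507385253906) 0.01281419572815276
2480 ((543.4854736328125, -239.42198181152344), (64.47003936767578, 35.87534713745117), 19.3549747467041) 0.03878219876983116
4547 ((543.1417846679688, -239.40872192382812), (83.88262176513672, 58.03853988647461), 18.993507385253906) 0.03770757328089511
```

View pics/w3.png

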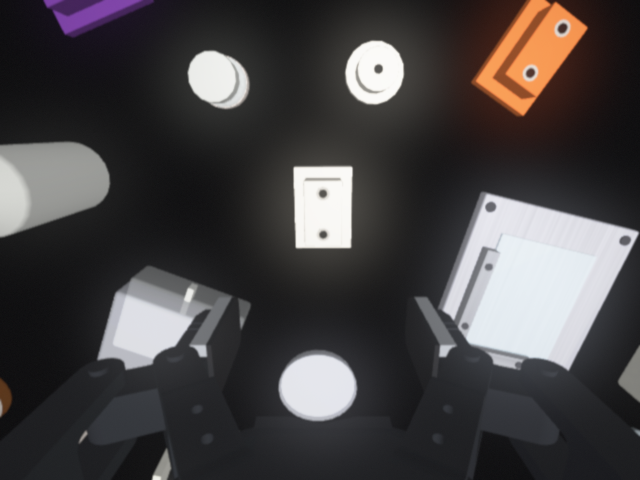

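The block (323,207) is white, isolated and lined up with the jaws, with its centre at (543.3, −239.4) mm and yaw 19.0°. I'll descend and grip the body.

```bash
python3 -m crank '[{"jaw":80,"x":-4,"y":1,"z":45,"ax":0,"ay":0,"az":0},{"jaw":80,"x":0,"y":0,"z":55,"ax":0,"ay":0,"az":0},{"jaw":80,"x":0,"y":0,"z":50,"ax":0,"ay":0,"az":0},{"jaw":80,"x":0,"y":0,"z":40,"ax":0,"ay":0,"az":0},{"jaw":80,"x":0,"y":0,"z":20,"ax":0,"ay":0,"az":0},{"jaw":80,"x":0,"y":0,"z":12,"ax":0,"ay":0,"az":0},{"jaw":80,"x":0,"y":0,"z":0,"ax":0,"ay":0,"az":0},{"jaw":0,"x":0,"y":0,"z":0,"ax":0,"ay":0,"az":0},{"jaw":0,"x":0,"y":0,"z":0,"ax":0,"ay":0,"az":0},{"jaw":0,"x":0,"y":0,"z":0,"ax":0,"ay":0,"az":0},{"jaw":0,"x":0,"y":0,"z":0,"ax":0,"ay":0,"az":0},{"jaw":0,"x":0,"y":0,"z":0,"ax":0,"ay":0,"az":0}]' 50; python3 look.py
```

```text
t: 8.93
eef_pos: [0.5447, -0.2399, 0.0187]
tool_rot: [0.001, -0.166, 0.986, -0.0]
contact_force: [-1.1, 1.2, 6.4]
gripper_width: 0.406
t 8.925 tcp [ 0.5447 -0.2399  0.0187] jawyaw 109.08 q7 2.43 F [-1.1  1.2  6.4] g 0.406
toolz [ 2.3e-03 -5.0e-04 -1.0e+00]
```

The grip holds the body (opening 34.5 mm). The jig corner measures (636.3, −44.4) mm at yaw 5.0°, with both stops agreeing within 0.5 mm. I'll lift, carry the block over the glass 12 mm short of both stops, and align it.

```bash
python3 -m crank '[{"jaw":0,"x":0,"y":0,"z":-45,"ax":0,"ay":0,"az":0},{"jaw":0,"x":0,"y":0,"z":-55,"ax":0,"ay":0,"az":0},{"jaw":0,"x":-18.2,"y":34.5,"z":0,"ax":0,"ay":0,"az":0},{"jaw":0,"x":-18.2,"y":34.5,"z":0,"ax":0,"ay":0,"az":0},{"jaw":0,"x":-18.2,"y":34.5,"z":0,"ax":0,"ay":0,"az":0},{"jaw":0,"x":-18.2,"y":34.5,"z":0,"ax":0,"ay":0,"az":0},{"jaw":0,"x":-18.2,"y":34.5,"z":0,"ax":0,"ay":0,"az":0},{"jaw":0,"x":-18.2,"y":34.5,"z":0,"ax":0,"ay":0,"az":0},{"jaw":0,"x":0,"y":0,"z":0,"ax":0,"ay":0,"az":7},{"jaw":0,"x":0,"y":0,"z":0,"ax":0,"ay":0,"az":7},{"jaw":0,"x":0,"y":0,"z":0,"ax":0,"ay":0,"az":0},{"jaw":0,"x":0,"y":0,"z":0,"ax":0,"ay":0,"az":0}]'; python3 look.py w4
python3 - <<'E'
from h import *
o=readout.get_obs(); T=o['eef_pos']
f=np.load('w4.npz'); W=cloud(f['d'],f); mn=f['p'].min(-1)
D=(np.abs(W[...,:2]-T[:2])<.06).all(-1)
z=W[D][:,2]; h=np.histogram(z,bins=np.arange(0,.2,.004)); print([(round(a,3),n) for n,a in zip(*h) if n>100])
E
```

```text
t: 10.42
eef_pos: [0.5792, -0.0082, 0.1174]
tool_rot: [0.0, -0.045, 0.999, 0.0]
contact_force: [0.4, -0.2, -1.9]
gripper_width: 0.411
t 10.425 tcp [ 0.5792 -0.0082  0.1174] jawyaw 95.21 q7 1.76 F [ 0.4 -0.2 -1.9] g 0.411
toolz [ 1.e-04  1.e-04 -1.e+00]
[(np.float64(0.012), np.int64(591)), (np.float64(0.016), np.int64(9254)), (np.float64(0.02), np.int64(361)), (np.float64(0.024), np.int64(360)), (np.float64(0.028), np.int64(2430)), (np.float64(0.1), np.int64(242)), (np.float64(0.104), np.int64(249)), (np.float64(0.108), np.int64(4908)), (np.float64(0.112), np.int64(1154)), (np.float64(0.116), np.int64(229)), (np.float64(0.12), np.int64(281)), (np.float64(0.124), np.int64(440)), (np.float64(0.128), np.int64(534)), (np.float64(0.132), np.int64(740)), (np.float64(0.136), np.int64(14377)), (np.float64(0.14), np.int64(516)), (np.float64(0.144), np.int64(592)), (np.float64(0.148), np.int64(528)), (np.float64(0.152), np.int64(598)), (np.float64(0.156), np.int64(971)), (np.float64(0.16), np.int64(790)), (np.float64(0.164), np.int64(1432)), (np.float64(0.168), np.int64(2123)), (np.float64(0.172), np.int64(6268)), (np.float64(0.176), np.int64(3411)), (np.float64(0.18), np.int64(2671)), (np.float64(0.184), np.int64(3383)), (np.float64(0.188), np.int64(4696)), (np.float64(0.192), np.int64(6259))]
```

View pics/w4.png

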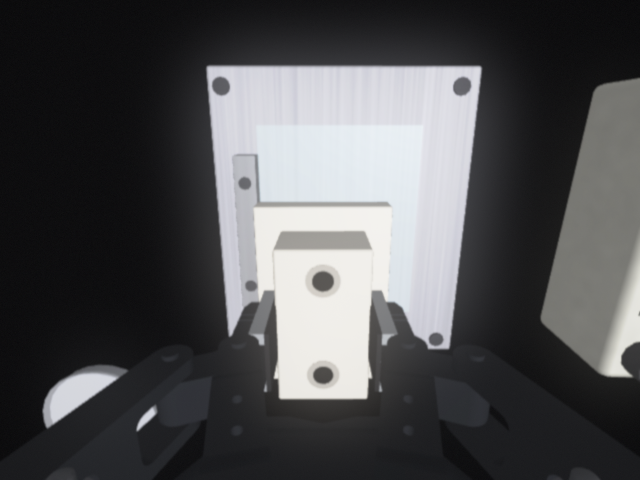

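The block (322,300) hangs straight over the glass, parallel to the side stop (247,220). I'll check its tilt, yaw and height, and the jig yaw, from this view.

Run:
```python
from h import *
f=np.load('w4.npz'); W=cloud(f['d'],f); mn=f['p'].min(-1)
v,u=np.mgrid[0:480,0:640]
k=(u>265)&(u<380)&(v>228)&(v<402)&(np.abs(W[...,2]-.1375)<.004)&(mn>120)
X=W[k]; A=np.c_[X[:,:2]-X[:,:2].mean(0),np.ones(len(X))]; print('top plane',np.linalg.lstsq(A,X[:,2],rcond=None)[0].round(4),cv2.minAreaRect((X[:,:2]*1e3).astype(np.float32)))
k=(u>250)&(u<395)&(v>195)&(v<295)&(np.abs(W[...,2]-.110)<.004)&(mn>120)
X=W[k];print('flange z',np.median(X[:,2]), 'far edge max/min along jig x:',cv2.minAreaRect((X[:,:2]*1e3).astype(np.float32)))
k=(u>225)&(u<262)&(v>148)&(v<300)&(W[...,2]>.0245)&(W[...,2]<.034);X=W[k];print('side',np.median(X[:,2]),cv2.minAreaRect((X[:,:2]*1e3).astype(np.float32)))
k=(u>200)&(u<490)&(v>60)&(v<200)&(W[...,2]>.008)&(W[...,2]<.022)&(mn>90);X=W[k]
def line(a,b,z):
    P=ray(*a,z,f);Q=ray(*b,z,f);return np.degrees(np.arctan2(*(Q-P)[1::-1])).round(2)
# jig rear edge via first bright row per column
c=np.arange(225,465); r=[np.nonzero(mn[40:110,x]>110)[0][0]+40 for x in c]; m=np.polyfit(c,r,1)
print('rear edge dir',line((225,np.polyval(m,225)),(465,np.polyval(m,465)),.014))
```

```text
top plane [0.002  0.0009 0.1373] ((577.525390625, -7.738746643066406), (64.988037109375, 42.87931442260742), 4.925344944000244)
flange z 0.1113917175244847 far edge max/min along jig x: ((555.6737060546875, -9.822490692138672), (40.22865295410156, 58.106597900390625), 5.477791786193848)
side 0.028781670777629616 ((574.0453491210938, -57.543128967285156), (97.68919372558594, 14.526698112487793), 5.026109218597412)
rear edge dir 95.2
```

```bash
python3 -m crank '[{"jaw":0,"x":0,"y":0,"z":40,"ax":0,"ay":0,"az":0},{"jaw":0,"x":0,"y":0,"z":24,"ax":0,"ay":0,"az":0},{"jaw":0,"x":0,"y":0,"z":10,"ax":0,"ay":0,"az":0},{"jaw":0,"x":0,"y":0,"z":4,"ax":0,"ay":0,"az":0},{"jaw":0,"x":0,"y":0,"z":2,"ax":0,"ay":0,"az":0},{"jaw":0,"x":0,"y":0,"z":1,"ax":0,"ay":0,"az":0},{"jaw":0,"x":0,"y":0,"z":0,"ax":0,"ay":0,"az":0},{"jaw":0,"x":0,"y":0,"z":0,"ax":0,"ay":0,"az":0}]'; python3 look.py
```

```text
t: 11.48
eef_pos: [0.5796, -0.0081, 0.0368]
tool_rot: [0.0, -0.044, 0.999, 0.0]
contact_force: [-0.0, -0.3, 0.2]
gripper_width: 0.408
t 11.475 tcp [ 0.5796 -0.0081  0.0368] jawyaw 95.08 q7 1.8 F [-0.  -0.3  0.2] g 0.408
toolz [ 8.e-04  2.e-04 -1.e+00]
```

Resting on the glass: wrist force z changed by about the block's weight. Now I'll slide it towards the side stop, then the end stop.

```bash
python3 -m crank '[{"jaw":0,"x":0,"y":-4,"z":1,"ax":0,"ay":0,"az":0},{"jaw":0,"x":0,"y":-4,"z":0,"ax":0,"ay":0,"az":0},{"jaw":0,"x":0,"y":-2,"z":0,"ax":0,"ay":0,"az":0},{"jaw":0,"x":-4,"y":-1,"z":0,"ax":0,"ay":0,"az":0},{"jaw":0,"x":-4,"y":-1,"z":0,"ax":0,"ay":0,"az":0},{"jaw":0,"x":-3,"y":-1,"z":0,"ax":0,"ay":0,"az":0},{"jaw":0,"x":0,"y":-1,"z":0,"ax":0,"ay":0,"az":0},{"jaw":0,"x":0,"y":0,"z":0,"ax":0,"ay":0,"az":0}]'; python3 look.py;
python3 -m crank '[{"jaw":0,"x":-1,"y":0,"z":0,"ax":0,"ay":0,"az":0},{"jaw":0,"x":-1,"y":0,"z":0,"ax":0,"ay":0,"az":0},{"jaw":0,"x":-1,"y":0,"z":0,"ax":0,"ay":0,"az":0},{"jaw":0,"x":0,"y":0,"z":0,"ax":0,"ay":0,"az":0}]'; python3 look.py
```

```text
t: 12.48
eef_pos: [0.5921, -0.0202, 0.0367]
tool_rot: [0.001, -0.045, 0.999, 0.001]
contact_force: [-2.8, 2.7, 10.7]
gripper_width: 0.406
t 12.475 tcp [ 0.5921 -0.0202  0.0367] jawyaw 95.11 q7 1.82 F [-2.8  2.7 10.7] g 0.406
toolz [ 0.0012  0.0016 -1.    ]
t: 12.98
eef_pos: [0.5933, -0.0202, 0.0367]
tool_rot: [-0.001, -0.044, 0.999, 0.001]
contact_force: [-9.5, 2.6, 15.3]
gripper_width: 0.407
t 12.975 tcp [ 0.5933 -0.0202  0.0367] jawyaw 95.08 q7 1.82 F [-9.5  2.6 15.3] g 0.407
toolz [-0.0023  0.0017 -1.    ]
```

```bash
python3 -m crank '[{"jaw":0,"x":0,"y":-1,"z":-1,"ax":0,"ay":0,"az":0},{"jaw":0,"x":0,"y":-1,"z":-1,"ax":0,"ay":0,"az":0},{"jaw":0,"x":0,"y":-1,"z":0,"ax":0,"ay":0,"az":0},{"jaw":0,"x":0,"y":-1,"z":0,"ax":0,"ay":0,"az":0},{"jaw":0,"x":0,"y":0,"z":0,"ax":0,"ay":0,"az":0},{"jaw":0,"x":0,"y":0,"z":0,"ax":0,"ay":0,"az":0}]'; python3 look.py w5
```

```text
t: 13.72
eef_pos: [0.5934, -0.0204, 0.0371]
tool_rot: [-0.002, -0.045, 0.999, 0.003]
contact_force: [-3.7, 9.6, 2.5]
gripper_width: 0.41
t 13.725 tcp [ 0.5934 -0.0204  0.0371] jawyaw 95.19 q7 1.83 F [-3.7  9.6  2.5] g 0.41
toolz [-0.0034  0.0051 -1.    ]
```

View pics/w5.png

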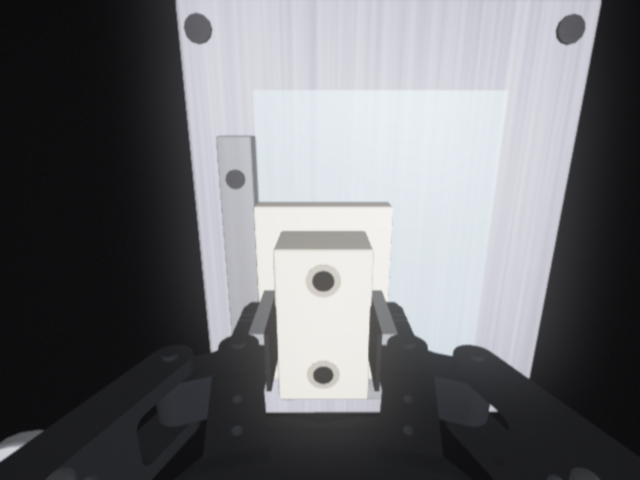

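The block's flange lies along the side stop (256,250) and its body is square in the jaws. The side stop takes the load; I'll add push on the end stop, then check the pose by depth.

```bash
python3 -m crank '[{"jaw":0,"x":-1,"y":0,"z":0,"ax":0,"ay":0,"az":0},{"jaw":0,"x":-1,"y":0,"z":0,"ax":0,"ay":0,"az":0},{"jaw":0,"x":0,"y":0,"z":0,"ax":0,"ay":0,"az":0},{"jaw":0,"x":0,"y":0,"z":0,"ax":0,"ay":0,"az":0},{"jaw":0,"x":0,"y":0,"z":0,"ax":0,"ay":0,"az":0},{"jaw":0,"x":0,"y":0,"z":0,"ax":0,"ay":0,"az":0}]'; python3 look.py w6
python3 - <<'E'
from h import *
f=np.load('w6.npz'); W=cloud(f['d'],f); mn=f['p'].min(-1); v,u=np.mgrid[0:480,0:640]
k=(u>277)&(u<369)&(v>250)&(v<396)&(mn>120)&(np.abs(W[...,2]-.057)<.005)
X=W[k]; A=np.c_[X[:,:2]-X[:,:2].mean(0),np.ones(len(X))]; print('top plane',np.linalg.lstsq(A,X[:,2],rcond=None)[0].round(4),cv2.minAreaRect((X[:,:2]*1e3).astype(np.float32)))
k=(u>260)&(u<385)&(v>208)&(v<228); print('flange z',np.median(W[k][:,2])); k=(u>270)&(u<480)&(v>100)&(v<190); print('glass z',np.median(W[k][:,2]))
k=(u>222)&(u<250)&(v>145)&(v<280)&(W[...,2]>.0245)&(W[...,2]<.034);print('sidestop',cv2.minAreaRect((W[k][:,:2]*1e3).astype(np.float32)))
for n in('scene','side'):
    p,d,c=snap(n); W=cloud(d,c); mn=p.min(-1)
    D=np.hypot(*(W[...,:2]-[.522,.220]).transpose(2,0,1))<.03
    k=D&(W[...,2]>.096)&(W[...,2]<.11)&(mn<90); print(n,'bar',k.sum(),cv2.minAreaRect((W[k][:,:2]*1e3).astype(np.float32)))
    b=(270,205,400,320) if n=='scene' else (255,190,390,295)
    cv2.imwrite(f'pics/f_{n}.png',cv2.resize(p[b[1]:b[3],b[0]:b[2],::-1],(400,400),interpolation=cv2.INTER_CUBIC))
cv2.imwrite('pics/f.png',np.hstack([cv2.imread('pics/f_scene.png'),cv2.imread('pics/f_side.png')]))
E
```

```text
t: 14.52
eef_pos: [0.5934, -0.0204, 0.037]
tool_rot: [-0.004, -0.045, 0.999, 0.003]
contact_force: [-9.8, 8.5, 8.7]
gripper_width: 0.414
t 14.525 tcp [ 0.5934 -0.0204  0.037 ] jawyaw 95.18 q7 1.83 F [-9.8  8.5  8.7] g 0.414
toolz [-0.0073  0.0053 -1.    ]
top plane [-0.006  0.006  0.057] ((591.4609375, -19.69251251220703), (62.595951080322266, 36.1258659362793), 4.522880554199219)
flange z 0.03116335768425897
glass z 0.018735612515093647
sidestop ((557.9398193359375, -59.778053283691406), (58.49386978149414, 11.507354736328125), 1.813008189201355)
scene bar 49 ((525.5715942382812, 217.67422485351562), (11.862054824829102, 40.547821044921875), 74.68290710449219)
side bar 56 ((521.1839599609375, 217.2382049560547), (16.58391571044922, 36.749351501464844), 68.41845703125)
```

View pics/f.png

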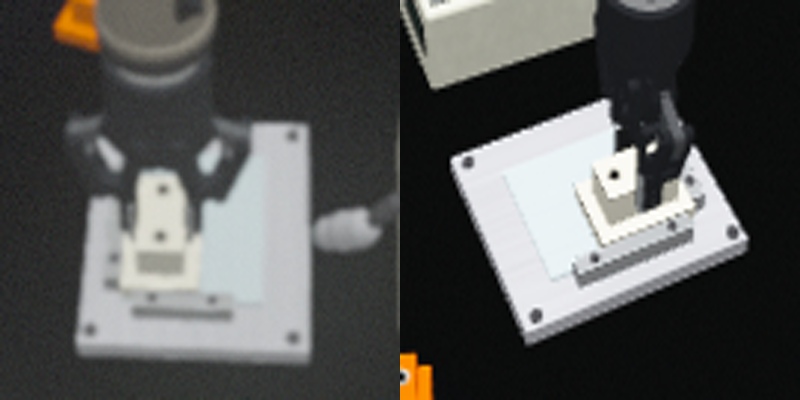

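The block sits at (591.5, −19.7) mm against a predicted home of (592.0, −19.1), bearing on both stops. The pictures show the flange touching the end stop (180,297 in the left half) and the side stop (635,240 in the right half). I'll check that the push is steady, then hand in.

```bash
python3 -m crank '[{"jaw":0,"x":0,"y":0,"z":0,"ax":0,"ay":0,"az":0},{"jaw":0,"x":0,"y":0,"z":0,"ax":0,"ay":0,"az":0},{"jaw":0,"x":0,"y":0,"z":0,"ax":0,"ay":0,"az":0},{"jaw":0,"x":0,"y":0,"z":0,"ax":0,"ay":0,"az":0}]'; python3 -c "
from station import ticket; print(ticket.hand_in())"; python3 look.py
```

```text
t: 15.18
eef_pos: [0.5934, -0.0204, 0.037]
tool_rot: [-0.003, -0.045, 0.999, 0.003]
contact_force: [-9.7, 9.6, 7.7]
gripper_width: 0.405
the job is handed in; nothing more can be done
None
the job is handed in; nothing more can be done
```

I set the dial to two dots, then put the port block flat on the glass and pushed it into the corner. I handed the job in at about 15 s, still gripping it and pressing it against both stops; no verdict was reported.

- **Dial:** the wrist view had the bar at −14.9°, against −14.2° for the notch. The last scene view put it at −15.3°. The side view disagreed, at about −21.6°, but from few pixels.
- **Block:** its centre is within about 1 mm of the predicted home, with tilt about 0.009 rad. Yaw is about 4.5° to 5.2°, against 5.0° for the jig.
- **Push:** the wrist force held steady at about 9.7 N towards the end stop and 9.6 N towards the side stop. These are wrist readings with a little glass friction in them, not direct contact forces at the stops.
- **Checks that failed:** the last wrist fit of the side stop, partly hidden by the gripper, gave a yaw of 1.8°. I set that aside for the earlier clear fits of 4.9° to 5.0°.
- **Other things on the bench:** I carried the arm above them and saw no contact, but did not measure their positions again at the end.

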